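Tip the purifier's mineral pebbles from their snug insert bin into the scale pan

ROBOT

A 7-joint arm with a two-finger parallel gripper is mounted at the origin on the work surface. World frame = base frame: x ahead of the robot, y to its left, z up, the work surface at z = 0. Lengths are in m, angles in rad, forces in N, time in s.
With the tool pointing down it reaches from about 0.4 to 0.85 m from the base axis. Payload 10.4 kg.
Tool frame: the origin (TCP) lies at the very end of the fingers, on their centre line; the grasp point (between the pads) lies 19 mm behind it (grasp_offset is the distance from the TCP to the grasp point, in m); z points along the fingers, y is the line along which they close (so a half turn about z gives the same grasp; the last joint's range is limited). The gripper opens to 85 mm and grips with 20 to 120 N. Pads are 22 mm wide; open, the fingers measure 114 mm over their backs; the gripper's body (76 mm by 85 mm) begins 54 mm behind the grasp point. The pads swing forward as they close: fully open they stand 13 mm farther back than shut.
Start: joints at [1.221, 0.332, -0.065, 1.46, 0.022, 1.35, -0.088], TCP at [0.201, -0.592, 0.231] pointing down, gripper open.
Joint ranges: [-2.6, 2.6], [-0.5, 2.12], [-1.47, 1.34], [0.16, 2.42], [-1.27, 4.41], [0.06, 2.06], [-2.6, 2.6]. Speed limits (rad/s): [2.22, 2.22, 2.79, 2.79, 3.14, 3.14, 3.14].

INTERFACE

Orientations are given as a unit quaternion [x, y, z, w].
In Python, from workcell import * gives the robot as it stands.
- The arm moves only by the tool jog_arm, never from a script. Its argument "plan" is a list of rows, each a list of 3 entries, a list of its own where there are three numbers: the turn, a rotation vector about the tool's x, y, z in rad, then the shift along the tool's x, y, z in m, then the finger opening in m, from 0 to 0.0854. A call has 1 to 8 rows; each row is the pose to reach, as a shift and turn from the pose commanded when the call began, along the tool's axes at that moment; what a row does not reach only later rows make up. A row lasts 1/12 s, in which the tool goes at most 41.7 mm and 7.16 degrees, less where a joint would pass 70% of its speed; a pose out of reach is approached as far as the arm can. A call with a gripper value outside its range is refused whole. The fingers move at their own pace and stop on an object; "force" is the grip in N (left out, the last holds). Time passes only in rows, so rows that repeat a pose let the fingers close. It gives the time, the measured TCP pose, the force, the opening and the grip force at its end, in the units of the state.
- get_obs(): the state, without advancing time (a new reading comes with each control period).
- camera(name): name is "scene" or "top" or "wrist"; returns a dict with "img" (480x640x3 uint8, red, green, blue), "mtx" (3x3 intrinsics, pixels), "k1" (the pictures are not rectified: a ray, as slopes to the right and down, at radius r is drawn at 1 + k1 r^2 times it, then the intrinsics apply), "extrinsics" (4x4, takes a point from camera to world coordinates). Camera axes: x right, y down, z forward; pixel columns grow to the right and rows downward; lengths in m; the calibration is good to about 2 mm. A picture is of the moment at which its call begins. There is no depth.
- hand_in(): hands the job in; it is judged then, once.
The state is a dict: "clock": time; "joint_pos": joint angles; "joint_velocities": joint speeds; "tau": joint torques, N m; "position": TCP position; "ee_rot": TCP orientation; "ft_force": force on the tool from outside, world axes, zero at the start; "torque": the same for the moment, N m; "grip_width": opening from 0.0 (shut) to 1.0 (fully open); "grasp_force": force on a finger pad.
Only numpy, scipy, OpenCV 4.12 (cv2) and the standard library are available. Lean on these libraries where they do the work, as an engineer would, in place of code of your own. Each camera call takes 0.05 s, during which the arm holds its last target. There are 200 camera calls.

TASK

Weigh the purifier's mineral pebbles: by its swinging bail, lift the bin that holds the four white pebbles straight up out of the organiser frame, keep it level and stand it, still full, on the dark rubber mat and let go. Then take hold of the bin's body, tip all four pebbles into the pan of the kitchen scale and stand the empty bin upright on the mat again. Do not push the pan down with the bin or the fingers, leave the other bin in its bay, and do not disturb the other things on the counter.

Things in the scene. Friction and masses are not known exactly. Their poses are not given: they have to be found in the camera images.
- bin_mid (a point): beige plastic insert bin with the pebbles, 130 (x) x 56 (y) x 60 (z) mm outside, walls and floor 3 mm, open top, about 0.16 kg. The point is its centre, 30 mm above its underside; x points to the pouring end, z up. At first it sits in one bay of the frame, rim flush with the frame, 2 mm play on each side, so that only the bail can be gripped. Its long sides are full rectangles
- bin_lip (a point): middle of the bin's rim at its pouring end, 65 mm (x) and 30 mm (z) from bin_mid. Inside, a flat 44 degree ramp rises from the floor, 5 mm ahead of the centre, to this rim; the other end has an upright wall
- bail (a joint): angle (rad) of the bin's swinging steel bail: 0 upright, positive leaning to the bin's +x end, stops at -1.2 and 1.2. A light friction (0.012 N m) keeps it where it is left but cannot hold the bin's weight: a bin hung from it levels itself. It pivots about the bin's y, 22 mm above bin_mid
- bail_bar (a point): middle of the bail's round grip bar, 10 mm thick, 40 mm long along the bin's y, 40 mm from the bail's pivot
- pebble0_mid (a point): white ceramic pebble, a barrel 22 mm across and 20 mm tall, about 17 g; the point is its centre. One of four, at first in the bin
- pebble1_mid (a point): white ceramic pebble, a barrel 22 mm across and 20 mm tall, about 17 g; the point is its centre. One of four, at first in the bin
- pebble2_mid (a point): white ceramic pebble, a barrel 22 mm across and 20 mm tall, about 17 g; the point is its centre. One of four, at first in the bin
- pebble3_mid (a point): white ceramic pebble, a barrel 22 mm across and 20 mm tall, about 17 g; the point is its centre. One of four, at first in the bin
- spare_mid (a point): the other bin, of the same shape and with a like bail, in the frame's other bay; it holds one blue stopper. The point is its centre, 30 mm above its underside. It stays there
- frame: fixed beige organiser frame, 142 (x) x 132 (y) x 64 (z) mm, with two open-topped bays side by side in y (centres at y = +32 and -32 mm), each 134 x 60 mm, floor 4 mm, walls 4 mm. Origin at the centre of its underside; the bins' axes are parallel to its axes
- mat: fixed dark rubber mat, 200 (x) x 150 (y) x 5 mm thick, origin at the centre of its underside
- pan_in (a point): centre of the inner floor of the scale's round steel pan, 120 mm across at the floor, flaring to 190 mm at the rim, which is 42 mm above this point. The pan stands on a fixed white spring scale with a 160 mm square, 50 mm high base; z is up
- pan (a joint): how far the pan has sunk (m): 0 empty, grows as it sinks, stop at 0.030; spring about 60 N/m, so the four pebbles sink it by 9 to 14 mm
- tumbler1: plain glass tumbler, 68 mm across, 110 mm tall, origin at its underside; leave it alone
- tumbler2: plain glass tumbler, 68 mm across, 110 mm tall, origin at its underside; leave it alone
- stopper: blue silicone bottle stopper standing on the counter, 34 mm across, 46 mm tall, origin at its underside; leave it alone
- dipper: stainless steel dipper, bowl 84 mm across and 45 mm high, origin under the bowl, handle reaching to 240 mm from there along its +y axis, up to 70 mm high; leave it alone
- bottle: clear plastic water bottle, 68 mm across, 210 mm tall, origin at its underside; leave it alone
Things that resemble listed ones, but are neither listed nor needed, are in the scene too. Several things have the shape of the mat; the one meant has the colours described above. There is more than one size of the part that bears pan_in; the job needs the larger.

How it is judged:
On the way, in this order (a step that is already met when the one before it is completed fails the run):
1. the bin with the pebbles is lifted straight out of the frame, level (z of bin_mid in the frame of frame above 0.105 m and angle between bin_mid's own z axis and vertical below 0.35 rad and z of each of pebble0_mid, pebble1_mid, pebble2_mid, pebble3_mid in the frame of bin_mid below 0.04 m and x of pebble0_mid in the frame of bin_mid between -0.065 and 0.065 m and y of pebble0_mid in the frame of bin_mid between -0.03 and 0.03 m and x of pebble1_mid in the frame of bin_mid between -0.065 and 0.065 m and y of pebble1_mid in the frame of bin_mid between -0.03 and 0.03 m and x of pebble2_mid in the frame of bin_mid between -0.065 and 0.065 m and y of pebble2_mid in the frame of bin_mid between -0.03 and 0.03 m and x of pebble3_mid in the frame of bin_mid between -0.065 and 0.065 m and y of pebble3_mid in the frame of bin_mid between -0.03 and 0.03 m), for 0.1 s.
2. the bin stands upright on the mat, released, all four pebbles still in it (x of bin_mid in the frame of mat between -0.06 and 0.06 m and y of bin_mid in the frame of mat between -0.045 and 0.045 m and height (world z) of bin_mid below 0.04 m and angle between bin_mid's own z axis and vertical below 0.1 rad and contact force between the fingers and bin below 0.1 N and linear speed of bin below 0.03 m/s and z of each of pebble0_mid, pebble1_mid, pebble2_mid, pebble3_mid in the frame of bin_mid below 0.04 m and x of pebble0_mid in the frame of bin_mid between -0.065 and 0.065 m and y of pebble0_mid in the frame of bin_mid between -0.03 and 0.03 m and x of pebble1_mid in the frame of bin_mid between -0.065 and 0.065 m and y of pebble1_mid in the frame of bin_mid between -0.03 and 0.03 m and x of pebble2_mid in the frame of bin_mid between -0.065 and 0.065 m and y of pebble2_mid in the frame of bin_mid between -0.03 and 0.03 m and x of pebble3_mid in the frame of bin_mid between -0.065 and 0.065 m and y of pebble3_mid in the frame of bin_mid between -0.03 and 0.03 m), for 0.2 s.
3. the bin is tipped over the scale pan (angle between bin_mid's own z axis and vertical above 0.9 rad and horizontal distance between bin_mid and pan_in below 0.16 m), for 0.1 s.
At the end, for the whole second after the job is handed in: All four pebbles lie in the scale pan (centres within 90 mm of its axis and below its rim), which is sunk 6 to 20 mm by them alone; the empty bin stands upright (within 0.1 rad) on the mat, its centre within 60 mm (x) and 45 mm (y) of the mat's centre, released and at rest (horizontal distance between each of pebble0_mid, pebble1_mid, pebble2_mid, pebble3_mid and pan_in below 0.09 m and z of pebble0_mid in the frame of pan_in between 0 and 0.045 m and z of pebble1_mid in the frame of pan_in between 0 and 0.045 m and z of pebble2_mid in the frame of pan_in between 0 and 0.045 m and z of pebble3_mid in the frame of pan_in between 0 and 0.045 m and value of joint pan between 0.006 and 0.02 m and x of bin_mid in the frame of mat between -0.06 and 0.06 m and y of bin_mid in the frame of mat between -0.045 and 0.045 m and height (world z) of bin_mid below 0.04 m and angle between bin_mid's own z axis and vertical below 0.1 rad and contact force between the fingers and bin below 0.1 N and linear speed of bin below 0.03 m/s); the robot touches nothing.
It fails at once if the pan is pushed onto its stop by the bin or the fingers (over 8 N) (contact force between any of bin, the fingers and pan above 8 N).
It fails at once if the other bin is taken from its bay (distance of spare_mid from where it was at the start of the episode above 0.02 m).
It fails at once if a bystander (tumblers, stopper, dipper, bottle) is knocked over or moved more than 30 mm (distance of any of tumbler1, tumbler2, stopper, dipper, bottle from where it was at the start of the episode above 0.03 m or angle between any of tumbler1, tumbler2, stopper, dipper, bottle's own z axis and vertical above 0.4 rad).
It also fails if it takes over 72 s, if anything falls off the work surface, if the arm or the gripper's body presses on something with over 40 N, if the wrist force passes 120 N, or if a joint passes its speed limit or range.

## Working session

There is one attempt and no reset: what is moved stays moved. The work goes in short steps, Python scripts to look and compute and a tool call to move; the robot and the scene stay as the last step left them, time stands still between calls to the robot, and variables do not carry over. Pictures are saved under pics/ and viewed, at most 10 in all, crops included, and the job is handed in when it is done.

Besides the shell and the picture viewer there is one more tool, called after ">>>" as name([rows], argument=value, ...), one row to a line, values as JSON. jog_arm: Moves the arm, as the interface text tells. Its arguments: {"type":"object","properties":{"plan":{"type":"array"},"force":{"type":"number"}},"required":["plan"]}

```bash
mkdir -p pics; ls; cat > h.py <<'E'
from workcell import *
import numpy as np, cv2
from scipy.spatial.transform import Rotation as R
def snap(n,f):
    c=camera(n); cv2.imwrite(f'pics/{f}.png',c['img'][:,:,::-1]); np.save(f'pics/{f}.npy',c,allow_pickle=True); return c
def load(f): return np.load(f'pics/{f}.npy',allow_pickle=True).item()
def ray(c,u,v):
    k=c['k1']; d=(np.linalg.inv(c['mtx'])@[u,v,1])[:2]; s=d.copy()
    for _ in range(30): s=d/(1+k*(s@s))
    E=np.array(c['extrinsics']); w=E[:3,:3]@[s[0],s[1],1]; return E[:3,3],w/np.linalg.norm(w)
def onz(c,u,v,z):
    o,w=ray(c,u,v); return o+w*(z-o[2])/w[2]
def tri(*a):
    A=np.zeros((3,3));b=np.zeros(3)
    for c,u,v in a:
        o,w=ray(c,u,v);P=np.eye(3)-np.outer(w,w);A+=P;b+=P@o
    return np.linalg.solve(A,b)
def proj(c,p):
    E=np.array(c['extrinsics']);q=E[:3,:3].T@(np.array(p)-E[:3,3]);s=q[:2]/q[2];s=s*(1+c['k1']*(s@s))
    return (c['mtx']@[s[0],s[1],1])[:2]
E
python3 - <<'E'
from h import *
np.set_printoptions(precision=4,suppress=True)
a=snap('scene','s0');b=snap('top','t0')
for c in(a,b):print(c['mtx'],c['k1'],c['extrinsics'])
print(get_obs())
E
```

```text
pics
[[510.6262   0.     329.2575]
 [  0.     510.6262 235.0229]
 [  0.       0.       1.    ]] -0.05973361837920462 [[-0.8074  0.4527 -0.3784  0.9044]
 [ 0.5901  0.6204 -0.5166  0.5246]
 [ 0.0009 -0.6404 -0.7681  0.8721]
 [ 0.      0.      0.      1.    ]]
[[620.1163   0.     324.4931]
 [  0.     620.1163 240.7081]
 [  0.       0.       1.    ]] 0.050690735297921986 [[ 0.0147 -0.9975  0.0694  0.4132]
 [-0.9999 -0.0142  0.008  -0.0141]
 [-0.007  -0.0695 -0.9976  1.443 ]
 [ 0.      0.      0.      1.    ]]
{'clock': 0.1, 'joint_pos': array([ 1.2214,  0.3328, -0.0647,  1.4609,  0.0216,  1.3498, -0.0885]), 'joint_velocities': array([-0.0012, -0.0013,  0.0008, -0.0029,  0.0004,  0.0001, -0.0003]), 'tau': array([  0.0015, -62.6748,   0.049 , -39.2433,   0.0162,   0.0069,
        -0.    ]), 'position': array([ 0.2006, -0.5916,  0.2306]), 'ee_rot': array([ 0.9867,  0.1627, -0.0001, -0.0006]), 'ft_force': array([ 0.2407,  0.1694, -0.5355]), 'torque': array([0.0054, 0.0105, 0.0085]), 'grasp_force': 0.0, 'grip_width': 0.9988482342103361}
```

View pics/t0.png

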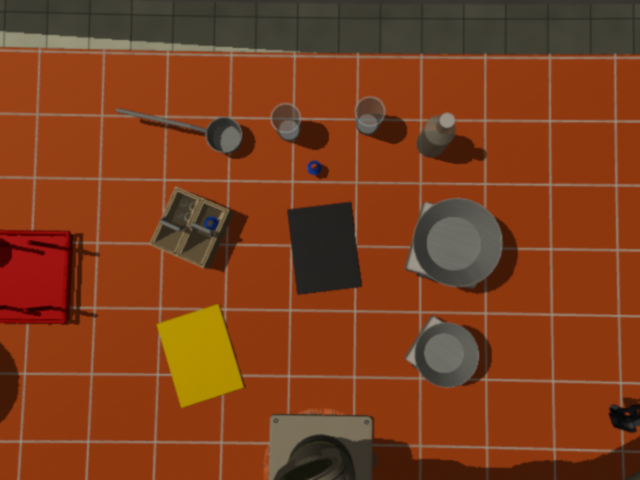

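View pics/s0.png

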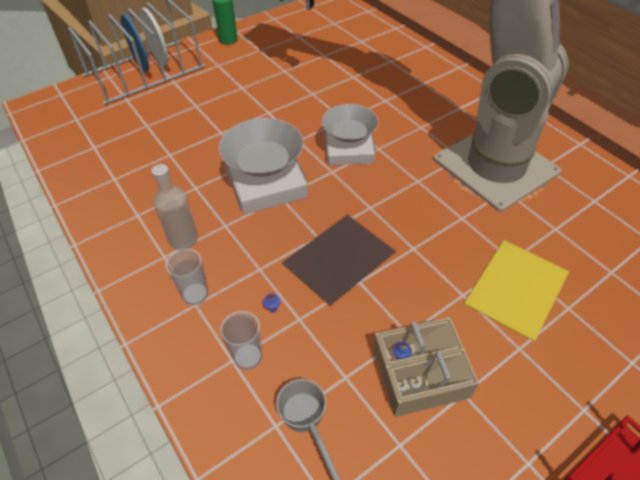

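Top view: the candidates are
- **Frame bays:** the left bay at about (180,218) has pale pebbles. The right bay at about (208,228) has the blue stopper, so it is the spare.
- **Mats:** dark (324,248) and yellow (200,355). I want the dark one.
- **Pans:** large (456,243) and small (445,354). I want the large one.

Next I'll check the bay in a close crop and measure.

```bash
python3 - <<'E'
from h import *
t=load('t0');s=load('s0')
a=cv2.resize(t['img'][180:275,145:240,::-1],(480,480),interpolation=cv2.INTER_CUBIC)
b=cv2.resize(s['img'][310:420,370:480,::-1],(480,480)[:2],interpolation=cv2.INTER_CUBIC)
o=np.hstack([a,b]);o=cv2.convertScaleAbs(cv2.resize(o,(800,400)),alpha=1.5)
cv2.imwrite('pics/crop0.png',o)
np.set_printoptions(precision=4,suppress=True)
hsv=cv2.cvtColor(t['img'],cv2.COLOR_RGB2HSV)
# mat top corners
m=((hsv[...,2]<70)&(hsv[...,1]<110)).astype(np.uint8);m[:190]=0;m[305:]=0;m[:,:275]=0;m[:,370:]=0
c=max(cv2.findContours(m,0,2)[0],key=cv2.contourArea);r=cv2.minAreaRect(c);print('mat',r)
P=np.array([onz(t,*p,.005) for p in cv2.boxPoints(r)]);print(P,P.mean(0),np.linalg.norm(np.diff(P,axis=0),axis=1))
E
```

```text
mat ((323.9005432128906, 247.95465087890625), (84.59174346923828, 63.856266021728516), 83.54118347167969)
[[ 0.5849  0.0849  0.005 ]
 [ 0.6038 -0.0629  0.005 ]
 [ 0.4086 -0.0872  0.005 ]
 [ 0.3898  0.0592  0.005 ]] [ 0.4968 -0.0015  0.005 ] [0.149  0.1968 0.1476]
```

View pics/crop0.png

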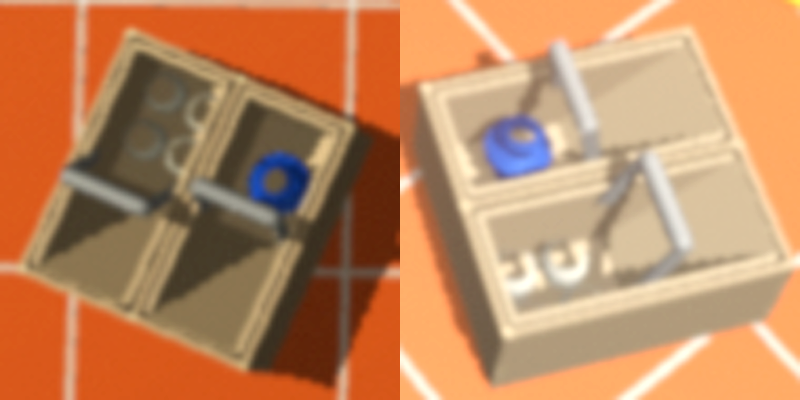

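The crop shows the pebble bin in the left bay, with white pebbles at crop-left (150–200,95–155). Its ramp end faces lower-left in the top view, and its bar runs from (65,173) to (145,208). The spare bin holds the blue stopper. Next: frame, bar and pan positions from both views.

```bash
python3 - <<'E'
from h import *
np.set_printoptions(precision=4,suppress=True)
t=load('t0');s=load('s0')
T=lambda x,y:(145+x/4.2105,180+y/4.2105)
S=lambda x,y:(370+(x-400)/3.636,310+y/3.636)
# matching corners: pour-outer, pour-spare... by top; scene crop corners
tc=[T(130,30),T(355,125),T(250,370),T(22,268)]
P=np.array([onz(t,*p,.064) for p in tc]);print(P,P.mean(0),[np.linalg.norm(P[i]-P[i-1]) for i in range(4)])
print('scene proj of corners in crop',[(proj(s,p)-[370,310])*3.636+[400,0] for p in P])
print('tri corners',tri((t,*T(130,30)),(s,*S(492,342))),tri((t,*T(22,268)),(s,*S(790,265))),tri((t,*T(250,370)),(s,*S(692,32))))
a=tri((t,*T(65,173)),(s,*S(685,248)));b=tri((t,*T(145,208)),(s,*S(648,155)));print('bar',a,b,(a+b)/2,np.linalg.norm(a-b))
# pan
for c,box in((t,(405,190,510,295)),(s,(210,115,312,215))):
    x0,y0,x1,y1=box;h=cv2.cvtColor(c['img'],cv2.COLOR_RGB2HSV)[y0:y1,x0:x1]
    m=((h[...,1]<70)&(h[...,2]>60)).astype(np.uint8)
    m=cv2.morphologyEx(m,cv2.MORPH_OPEN,np.ones((3,3)))
    k=max(cv2.findContours(m,0,1)[0],key=cv2.contourArea);print(cv2.boundingRect(k),cv2.fitEllipse(k),x0,y0)
for z in(.05,.06,.08,.1,.12):print(z,onz(t,458,242,z),np.linalg.norm(onz(t,413,242,z)-onz(t,502,242,z)))
print('floor',tri((t,454,244),(s,262,158)))
E
python3 - <<'E'
from h import *
t=load('t0');s=load('s0')
a=cv2.resize(t['img'][185:300,400:515,::-1],(400,400));b=cv2.resize(s['img'][110:215,205:310,::-1],(400,400))
cv2.imwrite('pics/pan.png',cv2.convertScaleAbs(np.hstack([a,b]),alpha=1.3))
E
```

```text
[[0.6246 0.3314 0.064 ]
 [0.5756 0.2108 0.064 ]
 [0.4448 0.2627 0.064 ]
 [0.497  0.3843 0.064 ]] [0.5355 0.2973 0.064 ] [np.float64(0.138142771150965), np.float64(0.13022520002898932), np.float64(0.1407461707529318), np.float64(0.13231192281972223)]
scene proj of corners in crop [array([499.8655, 331.5339]), array([414.3212,  82.2822]), array([680.864 ,  19.3715]), array([784.3423, 261.0074])]
tri corners [0.6269 0.3322 0.0562] [0.4963 0.386  0.0621] [0.443  0.2667 0.0559]
bar [0.5439 0.357  0.0924] [0.5262 0.3145 0.0942] [0.535  0.3357 0.0933] 0.046071531218013925
(1, 9, 96, 88) ((51.94780349731445, 52.28961181640625), (87.13459014892578, 90.75494384765625), 84.01908111572266) 405 190
(9, 3, 88, 97) ((53.56349563598633, 48.199771881103516), (83.64799499511719, 98.26997375488281), 162.57977294921875) 210 115
0.05 [ 0.5114 -0.3025  0.05  ] 0.1983706674999102
0.06 [ 0.5107 -0.3004  0.06  ] 0.196946660190557
0.08 [ 0.5093 -0.2963  0.08  ] 0.19409864557185064
0.1 [ 0.5079 -0.2921  0.1   ] 0.19125063095314418
0.12 [ 0.5065 -0.288   0.12  ] 0.1884026163344378
floor [ 0.5041 -0.2869  0.0811]
```

View pics/pan.png

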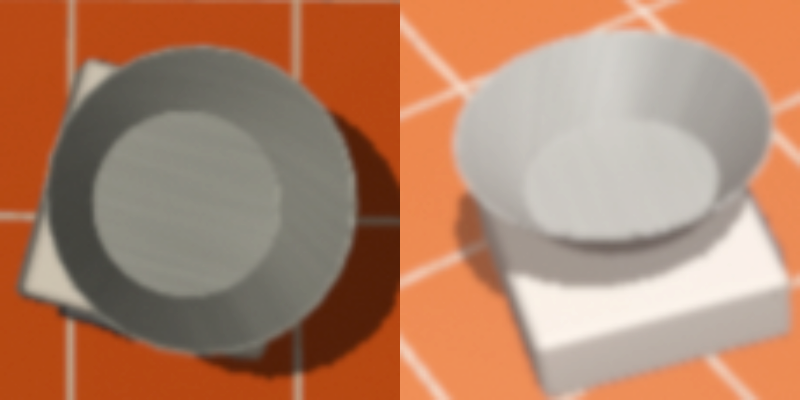

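```bash
cat >> h.py <<'E'
np.set_printoptions(precision=4,suppress=True)
def toolR(ya,tilt=0,ta=0):
    """tool y horizontal at ya deg when down; z then leans by tilt deg towards azimuth ta (ta perp. to ya)"""
    ya,ta=np.radians([ya,ta]);y=np.array([np.cos(ya),np.sin(ya),0])
    t=np.radians(tilt);z=np.array([np.sin(t)*np.cos(ta),np.sin(t)*np.sin(ta),-np.cos(t)])
    return R.from_matrix(np.column_stack([np.cross(y,z),y,z]))
def rel(p,Rt,o=None):
    o=o or get_obs();R0=R.from_quat(o['ee_rot']);print('from',o['clock'],o['position'],'q',o['joint_pos'])
    print('turn',(R0.inv()*Rt).as_rotvec(),'shift',R0.inv().apply(np.array(p)-o['position']))
E
python3 - <<'E'
from h import *
t=load('t0');s=load('s0')
print('pan floor',tri((t,453.5,243.7),(s,263,157.2)),'rim',tri((t,458.1,242.2),(s,260.6,146)))
rel([.5,-.2,.23],toolR(-45)); rel([.535,.336,.2],toolR(-22.5))
E
```

```text
pan floor [ 0.5036 -0.2844  0.0853] rim [ 0.5046 -0.2876  0.1171]
from 0.1 [ 0.2006 -0.5916  0.2306] q [ 1.2214  0.3328 -0.0647  1.4609  0.0216  1.3498 -0.0885]
turn [-0.0013 -0.0002 -0.4585] shift [ 0.4093 -0.2747  0.0009]
from 0.1 [ 0.2006 -0.5916  0.2306] q [ 1.2214  0.3328 -0.0647  1.4609  0.0216  1.3498 -0.0885]
turn [-0.0012 -0.0005 -0.8512] shift [ 0.6146 -0.771   0.0315]
```

>>> jog_arm([
  [[0, 0, -0.4], [0.41, -0.27, 0], 0.05],
  [[0, 0, -0.4], [0.41, -0.27, 0], 0.05],
  [[0, 0, -0.4], [0.41, -0.27, 0], 0.05],
  [[0, 0, -0.4], [0.41, -0.27, 0], 0.05],
  [[0, 0, -0.4], [0.41, -0.27, 0], 0.05],
  [[0, 0, -0.4], [0.41, -0.27, 0], 0.05],
  [[0, 0, -0.4], [0.41, -0.27, 0], 0.05],
  [[0, 0, -0.4], [0.41, -0.27, 0], 0.05],
])

```text
clock: 0.77
position: [0.4061, -0.3271, 0.2312]
ee_rot: [0.935, 0.355, -0.0, 0.0]
ft_force: [0.4, -1.2, -0.4]
grip_width: 0.59
grasp_force: 0.0
```

```bash
python3 - <<'E'
from h import *
rel([.52,.27,.22],toolR(-22.5))
E
```

```text
from 0.7667 [ 0.4061 -0.3271  0.2312] q [ 0.9079  0.1247 -0.3434  1.7178  0.0437  1.3066 -0.2885]
turn [-0.0001  0.0003 -0.4514] shift [ 0.4818 -0.3706  0.0111]
```

>>> jog_arm([
  [[0, 0, -0.45], [0.48, -0.37, 0], 0.05],
  [[0, 0, -0.45], [0.48, -0.37, 0], 0.05],
  [[0, 0, -0.45], [0.48, -0.37, 0], 0.05],
  [[0, 0, -0.45], [0.48, -0.37, 0], 0.05],
  [[0, 0, -0.45], [0.48, -0.37, 0], 0.05],
  [[0, 0, -0.45], [0.48, -0.37, 0], 0.05],
  [[0, 0, -0.45], [0.48, -0.37, 0], 0.05],
  [[0, 0, -0.45], [0.48, -0.37, 0], 0.05],
])

```text
clock: 1.43
position: [0.4672, 0.0005, 0.2313]
ee_rot: [0.832, 0.555, -0.0, 0.0]
ft_force: [0.6, -0.2, -0.5]
grip_width: 0.585
grasp_force: 0.0
```

```bash
python3 - <<'E'
from h import *
rel([.535,.336,.18],toolR(-22.5))
E
```

```text
from 1.4333 [0.4672 0.0005 0.2313] q [ 0.59    0.02   -0.6875  1.828   0.0138  1.298  -0.4953]
turn [ 0.0004  0.0004 -0.0015] shift [ 0.3358 -0.0663  0.0512]
```

>>> jog_arm([
  [[0, 0, 0], [0.31, -0.064, 0.04], 0.05],
  [[0, 0, 0], [0.31, -0.064, 0.04], 0.05],
  [[0, 0, 0], [0.31, -0.064, 0.04], 0.05],
  [[0, 0, 0], [0.31, -0.064, 0.04], 0.05],
  [[0, 0, 0], [0.31, -0.064, 0.04], 0.05],
  [[0, 0, 0], [0.31, -0.064, 0.04], 0.05],
  [[0, 0, 0], [0.31, -0.064, 0.04], 0.05],
  [[0, 0, 0], [0.31, -0.064, 0.04], 0.05],
])

```text
clock: 2.1
position: [0.5266, 0.3132, 0.1901]
ee_rot: [0.831, 0.556, -0.0, -0.001]
ft_force: [0.1, -0.1, -0.6]
grip_width: 0.59
grasp_force: 0.0
```

>>> jog_arm([
  [[0, 0, 0], [0, 0, 0], 0.05],
  [[0, 0, 0], [0, 0, 0], 0.05],
])

```text
clock: 2.27
position: [0.5264, 0.3112, 0.1902]
ee_rot: [0.831, 0.556, -0.001, -0.001]
ft_force: [0.3, -0.5, -0.4]
grip_width: 0.585
grasp_force: 0.0
```

```bash
python3 - <<'E'
from h import *
rel([.535,.336,.18],toolR(-22.5))
w=snap('wrist','w0');print(w['extrinsics'],w['mtx'])
print('pred bar',proj(w,[.5439,.357,.0924]),proj(w,[.5262,.3145,.0942]))
E
```

```text
from 2.2667 [0.5264 0.3112 0.1902] q [ 0.027   0.4528 -0.8356  1.5186  0.3394  1.3233 -1.233 ]
turn [-0.0022  0.0005  0.002 ] shift [ 0.0263 -0.0015  0.0102]
[[ 0.9249 -0.3665 -0.1012  0.5511]
 [-0.3802 -0.8922 -0.2439  0.3732]
 [-0.0009  0.264  -0.9645  0.3334]
 [ 0.      0.      0.      1.    ]] [[356.1043   0.     320.6795]
 [  0.     356.1043 238.6033]
 [  0.       0.       1.    ]]
pred bar [320.2501 168.8042] [319.9605 236.2441]
```

View pics/w0.png

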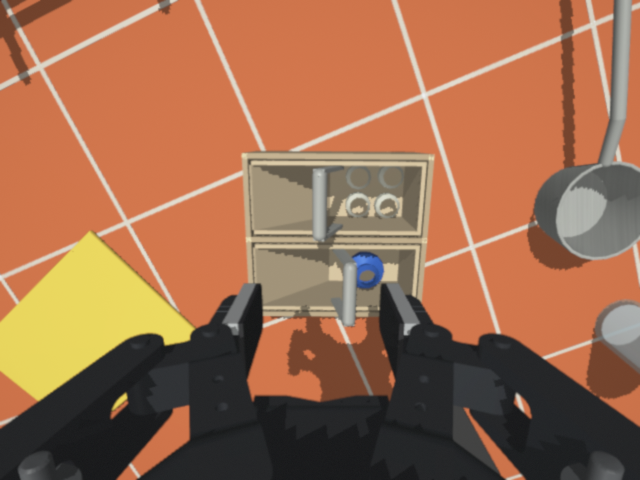

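The wrist view shows the pebble bin's bar at (319,170)–(319,240). That matches my prediction within 4 px, and the pebbles are at (345–400,175–215). Going down and gripping.

>>> jog_arm([
  [[0, 0, 0], [0.026, -0.001, 0.01], 0.05],
  [[0, 0, 0], [0.026, -0.001, 0.05], 0.05],
  [[0, 0, 0], [0.026, -0.001, 0.085], 0.05],
  [[0, 0, 0], [0.026, -0.001, 0.11], 0.05],
  [[0, 0, 0], [0.026, -0.001, 0.115], 0.05],
  [[0, 0, 0], [0.026, -0.001, 0.115], 0.05],
])

```text
clock: 2.82
position: [0.5364, 0.3316, 0.0752]
ee_rot: [0.832, 0.554, -0.001, 0.0]
ft_force: [0.9, -1.1, 0.4]
grip_width: 0.585
grasp_force: 0.0
```

>>> jog_arm([
  [[0, 0, 0], [0, 0, 0], 0],
  [[0, 0, 0], [0, 0, 0], 0],
  [[0, 0, 0], [0, 0, 0], 0],
  [[0, 0, 0], [0, 0, 0], 0],
  [[0, 0, 0], [0, 0, 0], 0],
  [[0, 0, 0], [0, 0, 0], 0],
], force=60)

```text
clock: 3.32
position: [0.5373, 0.3343, 0.0783]
ee_rot: [0.832, 0.555, 0.001, 0.0]
ft_force: [-1.6, -1.7, 6.4]
grip_width: 0.093
grasp_force: 58.6
```

>>> jog_arm([
  [[0, 0, 0], [0, 0, -0.008], 0],
  [[0, 0, 0], [0, 0, -0.018], 0],
  [[0, 0, 0], [0, 0, -0.028], 0],
  [[0, 0, 0], [0, 0, -0.038], 0],
  [[0, 0, 0], [0, 0, -0.048], 0],
  [[0, 0, 0], [0, 0, -0.056], 0],
  [[0, 0, 0], [0, 0, -0.06], 0],
  [[0, 0, 0], [0, 0, -0.06], 0],
])

```text
clock: 3.98
position: [0.5369, 0.3341, 0.1376]
ee_rot: [0.832, 0.555, 0.001, 0.0]
ft_force: [-0.0, -0.0, -2.9]
grip_width: 0.091
grasp_force: 58.9
```

```bash
python3 - <<'E'
from h import *
o=get_obs();print(o)
w=snap('wrist','w1')['img'];s=snap('scene','s1')['img'][250:430,330:510]
cv2.imwrite('pics/l1.png',np.hstack([cv2.resize(w,(440,330)),cv2.resize(s,(330,330))])[:,:,::-1])
E
```

```text
{'clock': 3.9833, 'joint_pos': array([-0.0345,  0.539 , -0.8069,  1.5233,  0.4018,  1.25  , -1.2916]), 'joint_velocities': array([-0.0038,  0.0147,  0.0105,  0.0217,  0.0047, -0.0176, -0.0037]), 'tau': array([  0.2558, -64.6907, -14.2595, -36.2375,  -0.0278,   0.2677,
         0.0623]), 'position': array([0.5369, 0.3341, 0.1376]), 'ee_rot': array([0.8318, 0.555 , 0.0008, 0.0001]), 'ft_force': array([-0.0156, -0.0394, -2.8984]), 'torque': array([ 0.0151,  0.0821, -0.0299]), 'grasp_force': 58.86418282985687, 'grip_width': 0.09058973075841173}
```

View pics/l1.png

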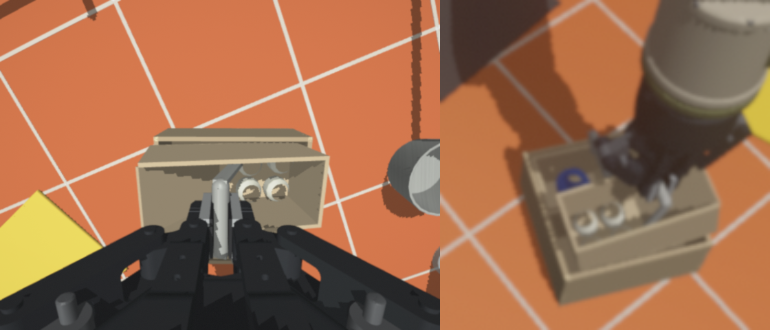

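```bash
python3 - <<'E'
from h import *
w=load('w1')
n=np.array([.383,.924,0])
for px in([(203.6,243),(478.5,228)],[(203,330),(465,330)]):
  for off in(-.028,.028):
    q=np.array([.5369,.3341,0])+off*n;P=[]
    for u,v in px:
        o,d=ray(w,u,v);P.append(o+d*((q-o)@n)/(d@n))
    print(off,P,np.linalg.norm(P[0]-P[1]),np.arcsin((P[0]-P[1])[2]/np.linalg.norm(P[0]-P[1])))
E
```

```text
-0.028 [array([ 0.4208,  0.3519, -0.0512]), array([ 0.6922,  0.2394, -0.1124])] 0.300114458503431 0.2054566194947443
0.028 [array([0.504 , 0.3781, 0.1455]), array([0.6147, 0.3322, 0.1205])] 0.12237713931300924 0.20545661949474442
-0.028 [array([0.4687, 0.3321, 0.1145]), array([0.595 , 0.2797, 0.115 ])] 0.13669438398474704 -0.003754780776596289
0.028 [array([0.5235, 0.37  , 0.213 ]), array([0.575 , 0.3486, 0.2133])] 0.05573962599344783 -0.0037547807765962627
```

>>> jog_arm([
  [[0, 0, 0], [0, 0, -0.008], 0],
  [[0, 0, 0], [0, 0, -0.018], 0],
  [[0, 0, 0], [0, 0, -0.028], 0],
  [[0, 0, 0], [0, 0, -0.038], 0],
  [[0, 0, 0], [0, 0, -0.048], 0],
  [[0, 0, 0], [0, 0, -0.056], 0],
  [[0, 0, 0], [0, 0, -0.06], 0],
  [[0, 0, 0], [0, 0, -0.06], 0],
])

```text
clock: 4.75
position: [0.5369, 0.3341, 0.1976]
ee_rot: [0.832, 0.555, 0.001, 0.0]
ft_force: [-0.6, 0.5, -2.5]
grip_width: 0.096
grasp_force: 58.9
```

```bash
python3 - <<'E'
from h import *
rel([.5,.0,.2],toolR(0))
w=snap('wrist','w2')['img'][150:480];s=snap('scene','s2')['img'][220:430,330:540]
cv2.imwrite('pics/l2.png',np.hstack([cv2.resize(w,(500,258)),cv2.resize(s,(258,258))])[:,:,::-1])
E
```

```text
from 4.75 [0.5369 0.3341 0.1976] q [-0.0249  0.4912 -0.8276  1.4537  0.3643  1.3535 -1.2651]
turn [ 0.0014 -0.0011 -0.3941] shift [-0.3227  0.0942 -0.0027]
```

View pics/l2.png

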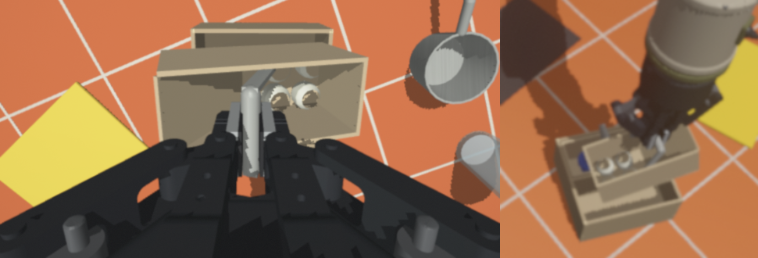

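```bash
python3 - <<'E'
from h import *
w=load('w2')
n=np.array([.383,.924,0]);q=np.array([.5369,.3341,0])+.028*n;P=[]
for u,v in[(198.4,247.3),(471,225.5)]:
    o,d=ray(w,u,v);P.append(o+d*((q-o)@n)/(d@n))
print(P,np.linalg.norm(P[0]-P[1]),np.arcsin((P[0]-P[1])[2]/np.linalg.norm(P[0]-P[1])))
E
```

```text
[array([0.5039, 0.3781, 0.2115]), array([0.6133, 0.3327, 0.1755])] 0.12379076437253897 0.29520944897653423
```

>>> jog_arm([
  [[-0.05, 0, 0], [0, 0, 0], 0],
  [[-0.1, 0, 0], [0, 0, 0], 0],
  [[-0.15, 0, 0], [0, 0, 0], 0],
  [[-0.2, 0, 0], [0, 0, 0], 0],
  [[-0.2, 0, 0], [0, 0, 0], 0],
  [[-0.2, 0, 0], [0, 0, 0], 0],
])

```text
clock: 5.35
position: [0.5357, 0.334, 0.1959]
ee_rot: [0.827, 0.553, 0.055, 0.083]
ft_force: [0.4, -0.4, -2.4]
grip_width: 0.089
grasp_force: 58.9
```

```bash
python3 - <<'E'
from h import *
w=snap('wrist','w3')
rel([.475,.0,.2],toolR(0,11.5,0))
# rim-edge detect: top edge of bin (beige vs orange/other) sample columns
g=w['img'];hsv=cv2.cvtColor(g,cv2.COLOR_RGB2HSV)
for u in range(200,480,30):
    col=hsv[180:300,u];k=[ (int(v)+180,*map(int,col[v])) for v in range(0,120,8)];print(u,[(x[0],x[1],x[2],x[3]) for x in k])
E
```

```text
from 5.4 [0.5364 0.3335 0.1959] q [-0.092   0.4032 -0.8042  1.5676  0.5007  1.2573 -1.3897]
turn [ 0.0966  0.0595 -0.3897] shift [-0.3315  0.0707  0.0103]
200 [(180, 10, 160, 218), (188, 9, 160, 218), (196, 10, 160, 218), (204, 10, 103, 222), (212, 10, 161, 218), (220, 19, 63, 146), (228, 20, 62, 145), (236, 20, 61, 146), (244, 19, 63, 169), (252, 20, 62, 213), (260, 21, 63, 217), (268, 20, 63, 216), (276, 21, 63, 215), (284, 21, 62, 214), (292, 20, 63, 214)]
230 [(180, 17, 76, 135), (188, 19, 67, 190), (196, 19, 62, 116), (204, 19, 63, 117), (212, 19, 62, 116), (220, 20, 62, 145), (228, 20, 62, 145), (236, 20, 61, 146), (244, 20, 62, 156), (252, 21, 62, 173), (260, 20, 60, 93), (268, 20, 63, 137), (276, 20, 61, 137), (284, 20, 61, 137), (292, 19, 63, 138)]
260 [(180, 18, 68, 131), (188, 19, 67, 201), (196, 19, 63, 114), (204, 20, 64, 115), (212, 20, 63, 122), (220, 19, 61, 146), (228, 19, 61, 146), (236, 20, 61, 146), (244, 20, 62, 214), (252, 20, 58, 92), (260, 20, 58, 92), (268, 20, 61, 137), (276, 19, 63, 137), (284, 19, 63, 137), (292, 19, 61, 137)]
290 [(180, 20, 66, 128), (188
[... 1408 characters left out ...]
, (268, 20, 62, 149), (276, 20, 60, 148), (284, 19, 62, 149), (292, 20, 61, 146)]
440 [(180, 10, 161, 218), (188, 10, 160, 218), (196, 10, 160, 218), (204, 10, 161, 218), (212, 10, 161, 217), (220, 20, 61, 163), (228, 20, 59, 117), (236, 20, 62, 148), (244, 20, 60, 148), (252, 20, 62, 148), (260, 20, 62, 148), (268, 20, 62, 148), (276, 20, 62, 149), (284, 20, 62, 148), (292, 19, 62, 149)]
470 [(180, 10, 160, 218), (188, 9, 160, 218), (196, 10, 160, 218), (204, 9, 160, 218), (212, 9, 134, 168), (220, 17, 20, 88), (228, 9, 42, 98), (236, 17, 28, 144), (244, 9, 157, 125), (252, 10, 158, 124), (260, 9, 155, 125), (268, 10, 160, 218), (276, 10, 160, 218), (284, 10, 161, 217), (292, 10, 160, 218)]
```

```bash
python3 - <<'E'
from h import *
w=load('w3')
n=np.array([.383,.924,0]);q=np.array([.5369,.3341,0])+.028*n;P=[]
for u,v in[(204,247.5),(440,221)]:
    o,d=ray(w,u,v);P.append(o+d*((q-o)@n)/(d@n))
print(P,np.linalg.norm(P[0]-P[1]),np.arcsin((P[0]-P[1])[2]/np.linalg.norm(P[0]-P[1])))
E
```

```text
[array([0.5035, 0.3783, 0.2031]), array([0.6053, 0.3361, 0.1783])] 0.11290034121222678 0.221054462332803
```

>>> jog_arm([
  [[0.01, 0.005, -0.04], [-0.02, 0.004, 0], 0],
  [[0.02, 0.015, -0.1], [-0.05, 0.01, 0.001], 0],
  [[0.03, 0.02, -0.15], [-0.085, 0.018, 0.003], 0],
  [[0.04, 0.025, -0.19], [-0.12, 0.025, 0.004], 0],
  [[0.05, 0.03, -0.23], [-0.155, 0.033, 0.005], 0],
  [[0.06, 0.035, -0.27], [-0.19, 0.04, 0.006], 0],
  [[0.07, 0.04, -0.31], [-0.22, 0.047, 0.007], 0],
  [[0.08, 0.05, -0.34], [-0.25, 0.053, 0.008], 0],
])

```text
clock: 6.07
position: [0.49, 0.0801, 0.1993]
ee_rot: [0.723, 0.688, 0.039, 0.044]
ft_force: [0.4, 0.6, -1.5]
grip_width: 0.089
grasp_force: 58.9
```

```bash
python3 - <<'E'
from h import *
rel([.475,.0,.2],toolR(0,11.5,0));rel([.475,.0,.2],toolR(0,0,0))
E
```

```text
from 6.0667 [0.49   0.0801 0.1993] q [ 0.5118  0.0307 -0.7943  1.895   0.0706  1.1154 -0.3587]
turn [ 0.0175  0.0089 -0.0496] shift [-0.0807 -0.0109 -0.0017]
from 6.0667 [0.49   0.0801 0.1993] q [ 0.5118  0.0307 -0.7943  1.895   0.0706  1.1154 -0.3587]
turn [ 0.1179  0.0064 -0.05  ] shift [-0.0807 -0.0109 -0.0017]
```

>>> jog_arm([
  [[0.02, 0.01, -0.05], [-0.025, -0.003, 0], 0],
  [[0.02, 0.01, -0.05], [-0.05, -0.007, 0], 0],
  [[0.02, 0.01, -0.05], [-0.075, -0.01, 0], 0],
  [[0.02, 0.01, -0.05], [-0.08, -0.011, 0], 0],
  [[0.02, 0.01, -0.05], [-0.08, -0.011, 0], 0],
  [[0.02, 0.01, -0.05], [-0.08, -0.011, 0], 0],
])

```text
clock: 6.57
position: [0.4754, 0.0031, 0.1983]
ee_rot: [0.706, 0.706, 0.035, 0.034]
ft_force: [0.0, -0.6, -2.7]
grip_width: 0.092
grasp_force: 58.9
```

```bash
python3 - <<'E'
from h import *
rel([.475,.0,.095],toolR(0,11.5,0));rel([.475,.0,.079],toolR(0,11.5,0))
E
```

```text
from 6.5667 [0.4754 0.0031 0.1983] q [ 0.6152 -0.0185 -0.7057  1.9333 -0.0043  1.1243 -0.09  ]
turn [-0.002  -0.0008 -0.0007] shift [-0.0032 -0.0105  0.1027]
from 6.5667 [0.4754 0.0031 0.1983] q [ 0.6152 -0.0185 -0.7057  1.9333 -0.0043  1.1243 -0.09  ]
turn [-0.002  -0.0008 -0.0007] shift [-0.0032 -0.0121  0.1186]
```

>>> jog_arm([
  [[0, 0, 0], [0, -0.003, 0.025], 0],
  [[0, 0, 0], [0, -0.006, 0.055], 0],
  [[0, 0, 0], [0, -0.008, 0.08], 0],
  [[0, 0, 0], [0, -0.01, 0.095], 0],
  [[0, 0, 0], [0, -0.011, 0.105], 0],
  [[0, 0, 0], [0, -0.012, 0.112], 0],
  [[0, 0, 0], [0, -0.012, 0.117], 0],
  [[0, 0, 0], [0, -0.012, 0.117], 0],
])

```text
clock: 7.23
position: [0.4747, 0.0035, 0.0801]
ee_rot: [0.706, 0.707, 0.035, 0.035]
ft_force: [-1.0, 0.6, -1.9]
grip_width: 0.091
grasp_force: 60.3
```

```bash
python3 - <<'E'
from h import *
o=get_obs();print(o['position'],o['ft_force'])
t=snap('top','t4')['img'][190:310,260:380];s=snap('scene','s4')['img'][150:310,250:410]
cv2.imwrite('pics/p4.png',np.hstack([cv2.resize(t,(400,400)),cv2.resize(s,(400,400))])[:,:,::-1])
E
```

```text
[0.4747 0.0035 0.0801] [-1.0309  0.6291 -1.9335]
```

View pics/p4.png

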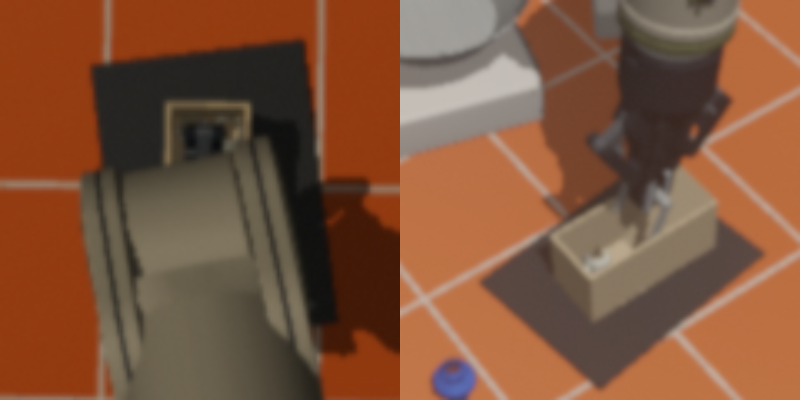

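>>> jog_arm([
  [[0, 0, 0], [0, 0, 0.002], 0],
  [[0, 0, 0], [0, 0, 0.004], 0],
  [[0, 0, 0], [0, 0, 0.004], 0],
  [[0, 0, 0], [0, 0, 0.004], 0],
])

```text
clock: 7.67
position: [0.4757, 0.003, 0.0782]
ee_rot: [0.706, 0.706, 0.035, 0.036]
ft_force: [-9.4, -0.1, 18.4]
grip_width: 0.091
grasp_force: 62.6
```

>>> jog_arm([
  [[0, 0, 0], [0, 0, -0.003], 0],
  [[0, 0, 0], [0, 0, -0.003], 0],
  [[0, 0, 0], [0, 0, -0.003], 0.03],
  [[0, 0, 0], [0, 0, -0.003], 0.035],
  [[0, 0, 0], [0, 0, -0.003], 0.04],
  [[0, 0, 0], [0, 0, -0.003], 0.04],
  [[0, 0, 0], [0, 0, -0.003], 0.04],
  [[0, 0, 0], [0, 0, -0.003], 0.04],
])

```text
clock: 8.33
position: [0.4747, 0.003, 0.0794]
ee_rot: [0.706, 0.706, 0.035, 0.035]
ft_force: [-0.3, 0.5, 0.2]
grip_width: 0.467
grasp_force: 0.0
```

>>> jog_arm([
  [[0, 0, 0], [0, 0.002, -0.02], 0.04],
  [[0, 0, 0], [0, 0.006, -0.05], 0.04],
  [[0, 0, 0], [0, 0.01, -0.085], 0.05],
  [[0, 0, 0], [0, 0.014, -0.12], 0.08],
  [[0, 0, 0], [0, 0.015, -0.14], 0.085],
  [[0, 0, 0], [0, 0.015, -0.14], 0.085],
  [[0, 0, 0], [0, 0.015, -0.14], 0.085],
])

```text
clock: 8.92
position: [0.4764, 0.0029, 0.2211]
ee_rot: [0.706, 0.706, 0.035, 0.036]
ft_force: [-0.3, -0.0, -0.6]
grip_width: 0.989
grasp_force: 0.0
```

```bash
python3 - <<'E'
from h import *
o=get_obs();print(o['clock'],o['position'],o['joint_pos'],o['ft_force'])
w=snap('wrist','w5')['img'];cv2.imwrite('pics/w5.png',cv2.resize(w,(640,480))[:,:,::-1])
print(proj(load('w5'),[.49,0,.065]))
E
```

```text
8.9167 [0.4764 0.0029 0.2211] [ 0.6275 -0.0389 -0.7093  1.8998 -0.0176  1.1712 -0.0765] [-0.2721 -0.01   -0.5859]
[318.7612 225.0053]
```

View pics/w5.png

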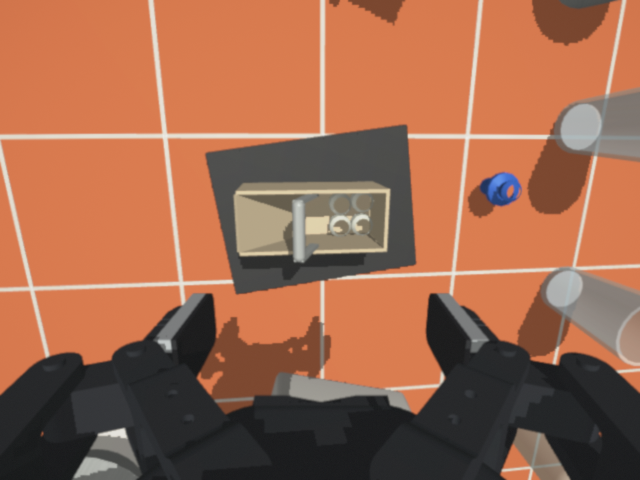

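The wrist view shows the bin upright on the dark mat with its rim at (236–389,189–254). All four pebbles are at its back end (330–370,195–235), and the bail leans to the pouring end with its bar at (299,200–258).

```bash
python3 - <<'E'
from h import *
w=load('w5')
C=np.array([onz(w,*p,.065) for p in[(236,191.5),(388,189.5),(388,250),(237,254.5)]]);print(C,C.mean(0),[np.linalg.norm(C[i]-C[i-1]) for i in range(4)])
d=(C[0]+C[3]-C[1]-C[2]);print('yaw',np.degrees(np.arctan2(d[1],d[0])))
print('bar',onz(w,299,229,.09),'mat',np.mean([onz(w,*p,.005) for p in[(206,153),(406,125),(415,265),(236,293)]],0))
t=load('t0')
print('stopper',onz(w,490,205,0),onz(t,314,168,.04),'tumblers',onz(t,289,131,0),onz(t,367,124,0),'bottle',onz(t,432,146,0),'smallpan',onz(t,446,354,.09))
E
```

```text
[[ 0.4215  0.0299  0.065 ]
 [ 0.5498  0.03    0.065 ]
 [ 0.5526 -0.0245  0.065 ]
 [ 0.419  -0.0245  0.065 ]] [0.4857 0.0027 0.065 ] [np.float64(0.05450329421454472), np.float64(0.12835088660721444), np.float64(0.05456988336371077), np.float64(0.13363250969897558)]
yaw 179.99470664778278
bar [0.4719 0.003  0.09  ] mat [ 0.4949 -0.0009  0.005 ]
stopper [0.6849 0.0029 0.    ] [0.677  0.0235 0.04  ] tumblers [0.7717 0.0849 0.    ] [ 0.7908 -0.0988  0.    ] bottle [ 0.7401 -0.2518  0.    ] smallpan [ 0.2669 -0.2681  0.09  ]
```

```bash
python3 - <<'E'
from h import *
rel([.5565,.003,.16],toolR(90,30,180));rel([.53,.003,.2],toolR(45,5,180))
E
```

```text
from 8.9667 [0.4757 0.0029 0.2199] q [ 0.6274 -0.0377 -0.7093  1.9015 -0.0174  1.1709 -0.0766]
turn [ 0.4866  0.4873 -1.5153] shift [0.0001 0.0746 0.0675]
from 8.9667 [0.4757 0.0029 0.2199] q [ 0.6274 -0.0377 -0.7093  1.9015 -0.0174  1.1709 -0.0766]
turn [ 0.1464  0.0855 -0.7833] shift [0.0001 0.0521 0.0251]
```

>>> jog_arm([
  [[0.487, 0.487, -1.515], [0, 0.06, 0.03], 0.085],
  [[0.487, 0.487, -1.515], [0, 0.06, 0.03], 0.085],
  [[0.487, 0.487, -1.515], [0, 0.06, 0.03], 0.085],
  [[0.487, 0.487, -1.515], [0, 0.06, 0.03], 0.085],
  [[0.487, 0.487, -1.515], [0, 0.06, 0.03], 0.085],
  [[0.487, 0.487, -1.515], [0, 0.06, 0.03], 0.085],
  [[0.487, 0.487, -1.515], [0, 0.06, 0.03], 0.085],
  [[0.487, 0.487, -1.515], [0, 0.06, 0.03], 0.085],
])

```text
clock: 9.63
position: [0.5379, 0.0026, 0.1945]
ee_rot: [0.318, 0.936, 0.015, -0.151]
ft_force: [0.5, 0.7, 0.1]
grip_width: 0.996
grasp_force: 0.0
```

```bash
python3 - <<'E'
from h import *
rel([.5565,.003,.16],toolR(90,30,180))
E
```

```text
from 9.6333 [0.5379 0.0026 0.1945] q [ 0.5701  0.4966 -0.7872  1.4752  0.167   1.5588  0.6948]
turn [ 0.1983  0.1958 -0.6183] shift [-0.0238  0.0138  0.0278]
```

>>> jog_arm([
  [[0.198, 0.196, -0.618], [-0.024, 0.014, 0.028], 0.085],
  [[0.198, 0.196, -0.618], [-0.024, 0.014, 0.028], 0.085],
  [[0.198, 0.196, -0.618], [-0.024, 0.014, 0.028], 0.085],
  [[0.198, 0.196, -0.618], [-0.024, 0.014, 0.028], 0.085],
  [[0.198, 0.196, -0.618], [-0.024, 0.014, 0.028], 0.085],
  [[0.198, 0.196, -0.618], [-0.024, 0.014, 0.028], 0.085],
  [[0.198, 0.196, -0.618], [-0.024, 0.014, 0.028], 0.085],
  [[0.198, 0.196, -0.618], [-0.024, 0.014, 0.028], 0.085],
])

```text
clock: 10.3
position: [0.557, 0.0039, 0.1601]
ee_rot: [0.003, 0.966, -0.0, -0.258]
ft_force: [0.1, -0.2, 0.2]
grip_width: 0.996
grasp_force: 0.0
```

```bash
python3 - <<'E'
from h import *
rel([.525,.003,.078],toolR(90,30,180));rel([.4965,.003,.0285],toolR(90,30,180))
w=snap('wrist','w6')
for p in([.472,.003,.09],[.5507,.03,.065],[.5507,-.025,.065]):print(proj(w,p))
E
```

```text
from 10.3 [0.557  0.0039 0.1601] q [ 0.4239  0.7759 -0.8235  1.244   0.3661  1.8338  1.1911]
turn [ 0.0017  0.0025 -0.0063] shift [-0.0131 -0.001   0.0871]
from 10.3 [0.557  0.0039 0.1601] q [ 0.4239  0.7759 -0.8235  1.244   0.3661  1.8338  1.1911]
turn [ 0.0017  0.0025 -0.0063] shift [-0.0131 -0.0011  0.1442]
[318.3138 184.6646]
[357.5709 303.1543]
[279.0589 303.603 ]
```

>>> jog_arm([
  [[0, 0, -0.006], [-0.013, -0.001, 0.01], 0.085],
  [[0, 0, -0.006], [-0.013, -0.001, 0.04], 0.085],
  [[0, 0, -0.006], [-0.013, -0.001, 0.075], 0.085],
  [[0, 0, -0.006], [-0.013, -0.001, 0.11], 0.085],
  [[0, 0, -0.006], [-0.013, -0.001, 0.135], 0.085],
  [[0, 0, -0.006], [-0.013, -0.001, 0.144], 0.085],
  [[0, 0, -0.006], [-0.013, -0.001, 0.144], 0.085],
  [[0, 0, -0.006], [-0.013, -0.001, 0.144], 0.085],
])

```text
clock: 11.02
position: [0.4981, 0.0022, 0.0309]
ee_rot: [0.001, 0.967, 0.001, -0.256]
ft_force: [0.4, 0.6, -0.3]
grip_width: 0.995
grasp_force: 0.0
```

>>> jog_arm([
  [[0, 0, 0], [0, 0, 0], 0.04],
  [[0, 0, 0], [0, 0, 0], 0.04],
  [[0, 0, 0], [0, 0, 0], 0.04],
  [[0, 0, 0], [0, 0, 0], 0.04],
  [[0, 0, 0], [0, 0, 0], 0.04],
  [[0, 0, 0], [0, 0, 0], 0.04],
], force=40)

```text
clock: 11.52
position: [0.4986, 0.0026, 0.0314]
ee_rot: [0.0, 0.967, 0.001, -0.255]
ft_force: [3.2, -0.3, 5.9]
grip_width: 0.649
grasp_force: 43.2
```

```bash
python3 - <<'E'
from h import *
rel([.5565,.003,.16],toolR(90,30,180))
E
```

```text
from 11.5167 [0.4986 0.0026 0.0314] q [ 0.4893  0.8084 -0.8093  1.517   0.4075  1.5615  1.1638]
turn [0.0013 0.007  0.0002] shift [ 0.0132  0.0005 -0.1405]
```

>>> jog_arm([
  [[0, 0, 0], [-0.005, 0, -0.009], 0.04],
  [[0, 0, 0], [-0.015, 0, -0.026], 0.04],
  [[0, 0, 0], [-0.03, 0, -0.052], 0.04],
  [[0, 0, 0], [-0.045, 0, -0.078], 0.04],
  [[0, 0, 0], [-0.06, 0, -0.104], 0.04],
  [[0, 0, 0], [-0.075, 0, -0.13], 0.04],
  [[0, 0, 0], [-0.09, 0, -0.156], 0.04],
  [[0, 0, 0], [-0.1, 0, -0.17], 0.04],
], force=50)

```text
clock: 12.18
position: [0.6705, 0.0026, 0.1298]
ee_rot: [0.0, 0.967, 0.001, -0.256]
ft_force: [0.4, -0.5, -2.3]
grip_width: 0.65
grasp_force: 54.7
```

```bash
cat >> h.py <<'E'
def pour(th,L,az=150,b=(-.0129,-.0036)):
    t,a=np.radians([th,az]);i=np.array([np.cos(a),np.sin(a),0]);k=np.array([0,0,1])
    ex=np.cos(t)*i-np.sin(t)*k;ez=np.sin(t)*i+np.cos(t)*k
    return np.array(L)+(b[0]-.065)*ex+(b[1]-.03)*ez,toolR(az-90,30-th,az)
E
python3 - <<'E'
from h import *
o=get_obs();print(o['ft_force'],o['grip_width'])
rel(*pour(0,[.521,-.296,.26]))
rel(*pour(0,[.44,-.15,.24],165))
E
```

```text
[ 0.4135 -0.5368 -2.3445] 0.6500299807738119
from 12.1833 [0.6705 0.0026 0.1298] q [ 0.2382  1.0231 -0.7369  0.8144  0.4666  1.9642  1.2726]
turn [-0.2583  0.0062  0.4544] shift [ 0.1191 -0.3374 -0.0441]
from 12.1833 [0.6705 0.0026 0.1298] q [ 0.2382  1.0231 -0.7369  0.8144  0.4666  1.9642  1.2726]
turn [-0.1281  0.0065  0.2272] shift [ 0.1729 -0.1727  0.0098]
```

>>> jog_arm([
  [[0, 0, 0], [0.03, 0, 0], 0.04],
  [[0, 0, 0], [0.07, 0, 0], 0.04],
  [[0, 0, 0], [0.11, -0.005, 0], 0.04],
  [[0, 0, 0], [0.14, -0.02, 0], 0.04],
  [[0, 0, 0], [0.165, -0.04, 0], 0.04],
  [[0, 0, 0], [0.175, -0.06, 0], 0.04],
  [[-0.01, 0, 0.02], [0.175, -0.08, 0], 0.04],
  [[-0.02, 0, 0.04], [0.175, -0.1, 0], 0.04],
])

```text
clock: 12.85
position: [0.5163, -0.0988, 0.2157]
ee_rot: [0.022, 0.966, 0.005, -0.256]
ft_force: [0.9, -0.1, -1.8]
grip_width: 0.646
grasp_force: 54.6
```

```bash
python3 - <<'E'
from h import *
o=get_obs();print(o['ft_force'],o['grip_width'])
rel(*pour(0,[.521,-.296,.26]))
rel(*pour(30,[.521,-.296,.23]))
E
```

```text
[ 0.8503 -0.0622 -1.7508] 0.6460081971234971
from 12.85 [ 0.5163 -0.0988  0.2157] q [ 0.6105  0.6526 -0.8189  1.2967  0.3498  1.8898  1.3296]
turn [-0.2396  0.0064  0.4135] shift [-0.067  -0.2326 -0.0498]
from 12.85 [ 0.5163 -0.0988  0.2157] q [ 0.6105  0.6526 -0.8189  1.2967  0.3498  1.8898  1.3296]
turn [-0.1258 -0.5072  0.4665] shift [-0.0652 -0.2356 -0.0643]
```

>>> jog_arm([
  [[-0.03, 0, 0.05], [-0.007, -0.025, -0.006], 0.04],
  [[-0.06, 0, 0.1], [-0.016, -0.06, -0.013], 0.04],
  [[-0.1, 0, 0.17], [-0.027, -0.095, -0.02], 0.04],
  [[-0.14, 0, 0.24], [-0.037, -0.13, -0.028], 0.04],
  [[-0.18, 0, 0.31], [-0.047, -0.165, -0.035], 0.04],
  [[-0.21, 0, 0.37], [-0.057, -0.2, -0.043], 0.04],
  [[-0.24, 0.006, 0.413], [-0.067, -0.232, -0.05], 0.04],
  [[-0.24, 0.006, 0.413], [-0.067, -0.232, -0.05], 0.04],
])

```text
clock: 13.52
position: [0.5772, -0.3177, 0.2102]
ee_rot: [0.24, 0.932, 0.069, -0.264]
ft_force: [-0.2, 2.0, -4.8]
grip_width: 0.651
grasp_force: 54.6
```

```bash
python3 - <<'E'
from h import *
o=get_obs();print(o['ft_force'],o['grip_width'])
for th,z in((0,.26),(15,.24),(30,.22),(45,.2),(60,.175),(75,.16)):rel(*pour(th,[.521,-.296,z]),o=o)
c=snap('top','t7')['img'][150:310,370:530];s=snap('scene','s7')['img'][60:240,180:360]
cv2.imwrite('pics/p7.png',np.hstack([cv2.resize(c,(400,400)),cv2.resize(s,(400,400))])[:,:,::-1])
E
```

```text
[-0.233   1.9822 -4.8127] 0.6514184866253054
from 13.5167 [ 0.5772 -0.3177  0.2102] q [ 0.5339  0.9003 -0.212   0.7455  0.0959  2.0564  1.4416]
turn [-0.0076 -0.0292  0.0172] shift [-0.007  -0.0096 -0.0234]
from 13.5167 [ 0.5772 -0.3177  0.2102] q [ 0.5339  0.9003 -0.212   0.7455  0.0959  2.0564  1.4416]
turn [-0.0053 -0.291   0.0181] shift [-0.0114 -0.0097 -0.0277]
from 13.5167 [ 0.5772 -0.3177  0.2102] q [ 0.5339  0.9003 -0.212   0.7455  0.0959  2.0564  1.4416]
turn [-0.0029 -0.5528  0.0188] shift [-0.0106 -0.0097 -0.0297]
from 13.5167 [ 0.5772 -0.3177  0.2102] q [ 0.5339  0.9003 -0.212   0.7455  0.0959  2.0564  1.4416]
turn [-0.0005 -0.8146  0.0193] shift [-0.0052 -0.0096 -0.0281]
from 13.5167 [ 0.5772 -0.3177  0.2102] q [ 0.5339  0.9003 -0.212   0.7455  0.0959  2.0564  1.4416]
turn [ 0.0021 -1.0764  0.0196] shift [ 0.001  -0.0094 -0.0176]
from 13.5167 [ 0.5772 -0.3177  0.2102] q [ 0.5339  0.9003 -0.212   0.7455  0.0959  2.0564  1.4416]
turn [ 0.0048 -1.3382  0.0197] shift [ 0.0146 -0.0092 -0.0103]
```

>>> jog_arm([
  [[0, -0.1, 0], [-0.006, -0.004, -0.024], 0.04],
  [[0, -0.2, 0.01], [-0.01, -0.009, -0.027], 0.04],
  [[0, -0.32, 0.018], [-0.011, -0.0097, -0.028], 0.04],
  [[0, -0.44, 0.019], [-0.011, -0.0097, -0.029], 0.04],
  [[0, -0.56, 0.019], [-0.011, -0.0097, -0.03], 0.04],
  [[0, -0.56, 0.019], [-0.011, -0.0097, -0.03], 0.04],
])

```text
clock: 14.12
position: [0.5925, -0.3302, 0.2316]
ee_rot: [0.253, 0.967, -0.003, 0.005]
ft_force: [-1.3, 0.8, -4.2]
grip_width: 0.649
grasp_force: 54.4
```

```bash
python3 - <<'E'
from h import *
o=get_obs();print(o['ft_force'],o['grip_width'])
for th,z in((30,.22),(45,.2),(60,.175),(80,.155),(90,.15)):rel(*pour(th,[.521,-.296,z]),o=o)
E
```

```text
[-1.3457  0.7609 -4.2341] 0.649040256945451
from 14.1167 [ 0.5925 -0.3302  0.2316] q [ 0.6295  0.4558 -0.2733  1.3022  0.1267  1.388   1.4199]
turn [-0.0039  0.0124  0.0115] shift [-0.0051 -0.0062  0.0019]
from 14.1167 [ 0.5925 -0.3302  0.2316] q [ 0.6295  0.4558 -0.2733  1.3022  0.1267  1.388   1.4199]
turn [-0.0024 -0.2494  0.012 ] shift [ 0.0003 -0.0061  0.0003]
from 14.1167 [ 0.5925 -0.3302  0.2316] q [ 0.6295  0.4558 -0.2733  1.3022  0.1267  1.388   1.4199]
turn [-0.0008 -0.5112  0.0123] shift [ 0.0111 -0.006   0.0059]
from 14.1167 [ 0.5925 -0.3302  0.2316] q [ 0.6295  0.4558 -0.2733  1.3022  0.1267  1.388   1.4199]
turn [ 0.0014 -0.8603  0.0125] shift [ 0.0325 -0.0057  0.0054]
from 14.1167 [ 0.5925 -0.3302  0.2316] q [ 0.6295  0.4558 -0.2733  1.3022  0.1267  1.388   1.4199]
turn [ 0.0025 -1.0348  0.0125] shift [ 0.0455 -0.0056  0.0032]
```

>>> jog_arm([
  [[0, -0.08, 0.012], [0, -0.003, 0], 0.04],
  [[0, -0.17, 0.012], [0, -0.006, 0], 0.04],
  [[0, -0.25, 0.012], [0, -0.006, 0], 0.04],
  [[0, -0.34, 0.012], [0.004, -0.006, 0.002], 0.04],
  [[0, -0.43, 0.012], [0.008, -0.006, 0.004], 0.04],
  [[0, -0.51, 0.012], [0.011, -0.006, 0.006], 0.04],
  [[0, -0.6, 0.012], [0.016, -0.006, 0.006], 0.04],
  [[0, -0.69, 0.012], [0.022, -0.006, 0.006], 0.04],
])

```text
clock: 14.78
position: [0.574, -0.3261, 0.2261]
ee_rot: [0.243, 0.907, -0.089, 0.332]
ft_force: [0.5, -0.9, -2.1]
grip_width: 0.652
grasp_force: 55.0
```

```bash
python3 - <<'E'
from h import *
o=get_obs();print(o['ft_force'],o['grip_width'])
for th,z in((75,.16),(80,.155),(90,.15)):rel(*pour(th,[.521,-.296,z]),o=o)
E
```

```text
[ 0.4639 -0.9023 -2.1287] 0.6516385580966167
from 14.7833 [ 0.574  -0.3261  0.2261] q [ 0.7077  0.0101 -0.298   2.0232  0.1872  0.4174  1.3148]
turn [ 0.0001 -0.0845  0.0008] shift [ 0.0061 -0.0004 -0.0057]
from 14.7833 [ 0.574  -0.3261  0.2261] q [ 0.7077  0.0101 -0.298   2.0232  0.1872  0.4174  1.3148]
turn [ 0.0002 -0.1718  0.0008] shift [ 0.0111 -0.0004 -0.0091]
from 14.7833 [ 0.574  -0.3261  0.2261] q [ 0.7077  0.0101 -0.298   2.0232  0.1872  0.4174  1.3148]
turn [ 0.0002 -0.3463  0.0008] shift [ 0.0197 -0.0004 -0.019 ]
```

>>> jog_arm([
  [[0, -0.08, 0], [0.006, 0, -0.006], 0.04],
  [[0, -0.17, 0], [0.011, 0, -0.009], 0.04],
  [[0, -0.17, 0], [0.011, 0, -0.009], 0.04],
  [[0, -0.17, 0], [0.011, 0, -0.009], 0.04],
  [[0, -0.17, 0], [0.011, 0, -0.009], 0.04],
  [[0, -0.17, 0], [0.011, 0, -0.009], 0.04],
  [[0, -0.17, 0], [0.011, 0, -0.009], 0.04],
  [[0, -0.17, 0], [0.011, 0, -0.009], 0.04],
])

```text
clock: 15.45
position: [0.5611, -0.3224, 0.2261]
ee_rot: [0.238, 0.876, -0.109, 0.406]
ft_force: [-0.3, -0.4, -2.3]
grip_width: 0.648
grasp_force: 55.2
```

```bash
python3 - <<'E'
from h import *
o=get_obs();print(o['ft_force'],o['grip_width'],o['joint_pos'])
c=snap('top','t8')['img'][170:310,390:530];s=snap('scene','s8')['img'][80:220,190:330]
cv2.imwrite('pics/p8.png',np.hstack([cv2.resize(c,(400,400)),cv2.resize(s,(400,400))])[:,:,::-1])
E
```

```text
[-0.3466 -0.3807 -2.3277] 0.6483234584845273 [ 0.7596 -0.0605 -0.3481  2.1841  0.4629  0.1684  1.021 ]
```

View pics/p8.png

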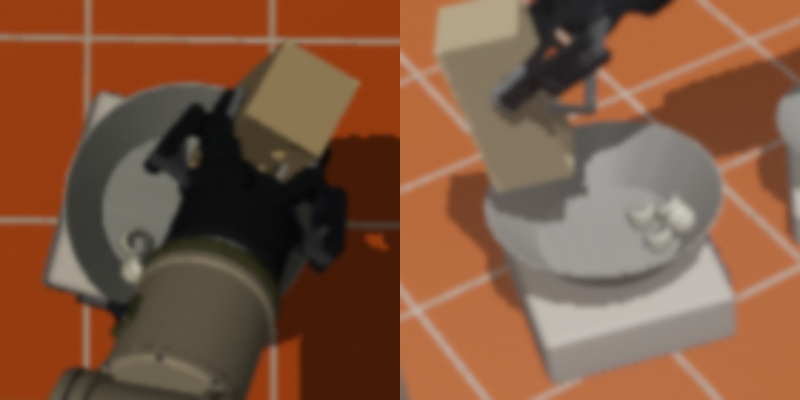

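The picture shows the bin steeply tipped and the pebbles clustered in the pan at about (640–690,205–245) in the right half. Now backing out and checking the count by mask.

```bash
python3 - <<'E'
from h import *
o=get_obs()
for th,L in((50,[.521,-.296,.21]),(30,[.5,-.26,.25])):rel(*pour(th,L),o=o)
h=cv2.cvtColor(load('s8')['img'],cv2.COLOR_RGB2HSV)[130:180,260:310]
print(h[...,2][10:45:2,8:45:2])
E
```

```text
from 15.55 [ 0.5607 -0.3226  0.2258] q [ 0.7597 -0.0608 -0.3476  2.1849  0.4632  0.1679  1.0206]
turn [-0.0023  0.5188 -0.0058] shift [-0.0352  0.0034  0.007 ]
from 15.55 [ 0.5607 -0.3226  0.2258] q [ 0.7597 -0.0608 -0.3476  2.1849  0.4632  0.1679  1.0206]
turn [-0.0013  0.8679 -0.0062] shift [-0.0261  0.0239 -0.0218]
[[149 146 143 142 141 140 136 132 130 130 129 128 125 123 122 121 134 172
  183]
 [148 144 143 141 141 138 134 131 130 128 128 126 124 123 122 121 123 161
  182]
 [150 146 144 142 141 136 132 130 128 128 128 125 123 121 120 119 119 150
  182]
 [158 156 156 152 147 138 131 129 129 129 127 124 122 120 119 117 118 149
  185]
 [160 158 158 159 158 151 140 131 134 150 131 123 120 119 118 116 116 146
  183]
 [159 157 157 158 160 157 148 143 157 184 155 127 119 118 117 116 116 151
  181]
 [156 153 154 154 169 169 151 166 183 198 196 165 127 117 116 115 122 165
  183]
 [152 149 166 175 182 159 136 154 171 199 203 193 157 118 115 113 137 177
  184]
 [150 131 155 167 162 143 122 125 163 187 190 194 166 118 112 119 159 183
  184]
 [157 137 135 148 146 146 142 127 144 160 175 175 146 115 113 143 178 184
  184]
 [159 155 140 138 144 147 141 150 152 133 147 138 119 112 125 167 183 184
  184]
 [159 159 157 150 150 162 171 180 160 120 114 112 112 124 130 156 182 184
  184]
 [158 159 158 149 135 158 168 163 149 147 123 112 121 132 130 138 175 184
  184]
 [159 159 159 153 136 139 148 147 148 149 119 125 133 133 164 159 152 179
  184]
 [160 159 160 158 155 144 143 146 153 137 121 126 129 149 187 181 142 172
  184]
 [160 159 161 160 159 158 157 152 140 126 125 126 130 165 194 191 162 159
  183]
 [159 160 160 159 152 147 134 120 115 123 126 129 152 186 194 194 182 149
  172]
 [151 152 146 138 120 103 100 114 125 127 133 154 186 194 195 195 191 163
  152]]
```

>>> jog_arm([
  [[0, 0.1, 0], [-0.008, 0, 0], 0.04],
  [[0, 0.2, 0], [-0.016, 0.001, 0.002], 0.04],
  [[0, 0.3, 0], [-0.024, 0.002, 0.004], 0.04],
  [[0, 0.4, 0], [-0.03, 0.003, 0.005], 0.04],
  [[0, 0.51, 0], [-0.035, 0.003, 0], 0.04],
  [[0, 0.62, 0], [-0.033, 0.01, -0.006], 0.04],
  [[0, 0.74, 0], [-0.03, 0.017, -0.014], 0.04],
  [[0, 0.86, 0], [-0.026, 0.024, -0.022], 0.04],
])

```text
clock: 16.22
position: [0.5728, -0.3019, 0.2614]
ee_rot: [0.262, 0.965, 0.0, 0.002]
ft_force: [0.8, 0.3, -2.4]
grip_width: 0.651
grasp_force: 55.2
```

```bash
python3 - <<'E'
from h import *
o=get_obs();print(o['ft_force'],o['grip_width'],o['joint_pos'])
T=np.array([.4986,.0027,.0314])
for p,a,t in(([.53,-.12,.24],165,15),([.4986,.003,.2],180,0)):rel(p,toolR(a-90,30-t,a),o=o)
E
```

```text
[ 0.7963  0.2718 -2.3705] 0.6506492135116503 [ 0.5762  0.3754 -0.2182  1.3457  0.0794  1.4243  1.4026]
from 16.2167 [ 0.5728 -0.3019  0.2614] q [ 0.5762  0.3754 -0.2182  1.3457  0.0794  1.4243  1.4026]
turn [ 0.0361  0.265  -0.2664] shift [0.1289 0.1353 0.021 ]
from 16.2167 [ 0.5728 -0.3019  0.2614] q [ 0.5762  0.3754 -0.2182  1.3457  0.0794  1.4243  1.4026]
turn [ 0.139   0.5161 -0.5175] shift [0.2183 0.2255 0.0607]
```

>>> jog_arm([
  [[0.01, 0.04, -0.04], [0.015, 0.015, 0], 0.04],
  [[0.02, 0.09, -0.09], [0.035, 0.036, 0.003], 0.04],
  [[0.025, 0.14, -0.14], [0.06, 0.062, 0.008], 0.04],
  [[0.03, 0.2, -0.2], [0.085, 0.088, 0.012], 0.04],
  [[0.036, 0.265, -0.266], [0.11, 0.114, 0.017], 0.04],
  [[0.06, 0.33, -0.33], [0.135, 0.14, 0.022], 0.04],
  [[0.08, 0.39, -0.39], [0.16, 0.165, 0.03], 0.04],
  [[0.1, 0.45, -0.45], [0.18, 0.185, 0.04], 0.04],
])

```text
clock: 16.88
position: [0.5111, -0.0489, 0.219]
ee_rot: [0.033, 0.974, 0.009, -0.223]
ft_force: [0.3, 0.4, -1.6]
grip_width: 0.649
grasp_force: 55.2
```

```bash
python3 - <<'E'
from h import *
o=get_obs();print(o['ft_force'],o['grip_width'])
for p,a,t in(([.4986,.003,.13],180,0),([.4986,.003,.07],180,0)):rel(p,toolR(a-90,30-t,a),o=o)
E
```

```text
[ 0.2874  0.4479 -1.6197] 0.6485544578340804
from 16.8833 [ 0.5111 -0.0489  0.219 ] q [ 0.3013  0.4694 -0.3873  1.3961  0.103   1.754   1.4124]
turn [ 0.0352  0.0739 -0.0588] shift [-0.0244  0.0506  0.0873]
from 16.8833 [ 0.5111 -0.0489  0.219 ] q [ 0.3013  0.4694 -0.3873  1.3961  0.103   1.754   1.4124]
turn [ 0.0352  0.0739 -0.0588] shift [-0.0504  0.0504  0.1414]
```

>>> jog_arm([
  [[0.01, 0.02, -0.02], [-0.003, 0.012, 0.005], 0.04],
  [[0.02, 0.05, -0.04], [-0.006, 0.03, 0.02], 0.04],
  [[0.035, 0.074, -0.059], [-0.011, 0.045, 0.04], 0.04],
  [[0.035, 0.074, -0.059], [-0.018, 0.051, 0.065], 0.04],
  [[0.035, 0.074, -0.059], [-0.024, 0.051, 0.087], 0.04],
  [[0.035, 0.074, -0.059], [-0.024, 0.051, 0.087], 0.04],
  [[0.035, 0.074, -0.059], [-0.024, 0.051, 0.087], 0.04],
])

```text
clock: 17.47
position: [0.4985, 0.0003, 0.1296]
ee_rot: [0.003, 0.966, 0.0, -0.259]
ft_force: [-0.3, 0.3, -1.5]
grip_width: 0.653
grasp_force: 55.1
```

```bash
python3 - <<'E'
from h import *
o=get_obs();print(o['ft_force'],o['grip_width'])
rel([.4986,.003,.0314],toolR(90,30,180),o=o)
t=snap('top','t9');s=snap('scene','s9');w=snap('wrist','w9')
t0=load('t0')
def blobs(c,box,thr,smax):
    x0,y0,x1,y1=box;h=cv2.cvtColor(c['img'],cv2.COLOR_RGB2HSV)[y0:y1,x0:x1]
    m=((h[...,2]>thr)&(h[...,1]<smax)).astype(np.uint8);n,l,st,ce=cv2.connectedComponentsWithStats(m)
    return [(st[i,4],ce[i]+[x0,y0]) for i in range(1,n) if st[i,4]>5]
# difference from the empty-pan picture
d=cv2.absdiff(t['img'],t0['img']).max(2);d=(d[195:290,408:505]>35).astype(np.uint8)
n,l,st,ce=cv2.connectedComponentsWithStats(d);print('top diff',[(st[i,4],ce[i]+[408,195]) for i in range(1,n) if st[i,4]>8])
d=cv2.absdiff(s['img'],load('s0')['img']).max(2);d=(d[120:200,215:308]>25).astype(np.uint8)
n,l,st,ce=cv2.connectedComponentsWithStats(d);print('scene diff',[(st[i,4],ce[i]+[215,120],st[i,:4]) for i in range(1,n) if st[i,4]>8])
print('wrist whites inside bin',blobs(w,(230,120,420,330),190,25))
for p in([.418,.003,.163],[.5507,.003,.163]):print(proj(w,p))
E
```

```text
[-0.2823  0.3251 -1.4605] 0.652807700705791
from 17.4667 [0.4985 0.0003 0.1296] q [ 0.2258  0.5742 -0.4082  1.4734  0.1263  1.6562  1.3622]
turn [ 0.0014 -0.0009 -0.0049] shift [-0.0493  0.0028  0.085 ]
top diff [(np.int32(814), array([422.317 , 207.3575])), (np.int32(11), array([478.6364, 203.9091])), (np.int32(133), array([497.7669, 236.6316])), (np.int32(2074), array([450.5786, 252.3799])), (np.int32(68), array([417.8088, 259.8676])), (np.int32(30), array([499.5333, 284.8667]))]
scene diff [(np.int32(5397), array([263.9533, 156.4879]), array([ 0,  0, 93, 80], dtype=int32)), (np.int32(72), array([294.2778, 152.3333]), array([75, 27, 10, 13], dtype=int32)), (np.int32(51), array([222.5098, 163.6275]), array([ 4, 37, 10, 15], dtype=int32)), (np.int32(11), array([256., 174.]), array([36, 54, 11,  1], dtype=int32)), (np.int32(175), array([227.0743, 194.4857]), array([ 0, 66, 22, 14], dtype=int32))]
wrist whites inside bin [(np.int32(157), array([236.1401, 148.3503])), (np.int32(175), array([404.3943, 146.9029])), (np.int32(1898), array([324.5079, 183.8878])), (np.int32(246), array([410.7886, 251.5366]))]
[325.6554  93.6881]
[329.1061 456.8284]
```

>>> jog_arm([
  [[0, 0, 0], [-0.01, 0.002, 0.017], 0.04],
  [[0, 0, 0], [-0.022, 0.002, 0.038], 0.04],
  [[0, 0, 0], [-0.033, 0.002, 0.057], 0.04],
  [[0, 0, 0], [-0.041, 0.002, 0.071], 0.04],
  [[0, 0, 0], [-0.0455, 0.002, 0.0785], 0.04],
  [[0, 0, 0], [-0.048, 0.002, 0.083], 0.04],
  [[0, 0, 0], [-0.049, 0.002, 0.0845], 0.04],
  [[0, 0, 0], [-0.049, 0.002, 0.0845], 0.04],
])

```text
clock: 18.28
position: [0.4994, 0.0026, 0.0329]
ee_rot: [0.002, 0.966, 0.0, -0.258]
ft_force: [-0.8, 0.4, -0.8]
grip_width: 0.651
grasp_force: 55.2
```

>>> jog_arm([
  [[0, 0, 0], [0, 0, 0], 0.04],
  [[0, 0, 0], [0, 0, 0], 0.04],
  [[0, 0, 0], [0, 0, 0], 0.04],
])

```text
clock: 18.53
position: [0.4992, 0.0027, 0.0329]
ee_rot: [0.002, 0.966, 0.0, -0.258]
ft_force: [0.3, -1.0, -2.0]
grip_width: 0.647
grasp_force: 55.2
```

>>> jog_arm([
  [[0, 0, 0], [-0.0005, 0, 0.0009], 0.04],
  [[0, 0, 0], [-0.001, 0, 0.0018], 0.04],
  [[0, 0, 0], [-0.001, 0, 0.0018], 0.04],
  [[0, 0, 0], [-0.001, 0, 0.0018], 0.04],
])

```text
clock: 18.87
position: [0.499, 0.0027, 0.0315]
ee_rot: [0.002, 0.966, -0.0, -0.258]
ft_force: [-2.7, -0.6, 9.3]
grip_width: 0.652
grasp_force: 56.3
```

>>> jog_arm([
  [[0, 0, 0], [0, 0, 0], 0.06],
  [[0, 0, 0], [0, 0, 0], 0.065],
  [[0, 0, 0], [0, 0, 0], 0.075],
  [[0, 0, 0], [0, 0, 0], 0.085],
  [[0, 0, 0], [0, 0, 0], 0.085],
  [[0, 0, 0], [0, 0, 0], 0.085],
  [[0, 0, 0], [0, 0, 0], 0.085],
])

```text
clock: 19.45
position: [0.4987, 0.0027, 0.0301]
ee_rot: [0.002, 0.966, 0.0, -0.259]
ft_force: [0.7, -0.4, 0.3]
grip_width: 0.996
grasp_force: 0.0
```

>>> jog_arm([
  [[0, 0, 0], [0, 0, -0.015], 0.085],
  [[0, 0, 0], [0, 0, -0.045], 0.085],
  [[0, 0, 0], [0, 0, -0.08], 0.085],
  [[0, 0, 0], [0, 0, -0.115], 0.085],
  [[0, 0, 0], [0.005, 0, -0.145], 0.085],
  [[0, 0, 0], [0.01, 0, -0.16], 0.085],
  [[0, 0, 0], [0.01, 0, -0.16], 0.085],
  [[0, 0, 0], [0.01, 0, -0.16], 0.085],
])

```text
clock: 20.12
position: [0.5704, 0.0027, 0.174]
ee_rot: [0.002, 0.966, 0.0, -0.258]
ft_force: [-0.7, -1.0, -0.7]
grip_width: 1.003
grasp_force: 0.0
```

```bash
python3 - <<'E'
from h import *
o=get_obs();print(o['clock'],o['position'],o['ft_force'])
w=snap('wrist','w10');t=snap('top','t10');s=snap('scene','s10')
# bin rim beige in wrist
h=cv2.cvtColor(w['img'],cv2.COLOR_RGB2HSV)
m=((h[...,0]>14)&(h[...,0]<26)&(h[...,1]>40)&(h[...,1]<90)).astype(np.uint8);m=cv2.morphologyEx(m,cv2.MORPH_OPEN,np.ones((3,3)))
c=max(cv2.findContours(m,0,2)[0],key=cv2.contourArea);a=cv2.approxPolyDP(cv2.convexHull(c),6,True)[:,0];print('rim',a.tolist())
print('expected rim corners',[proj(w,p).round() for p in([.4207,.0307,.065],[.5507,.0307,.065],[.5507,-.0253,.065],[.4207,-.0253,.065],[.5507,.0307,.005],[.5507,-.0253,.005])])
g=cv2.GaussianBlur(t['img'],(0,0),.5).max(2).astype(int);print('top pan');print(g[236:276:2,414:460:2])
E
```

```text
20.1167 [0.5704 0.0027 0.174 ] [-0.731  -1.021  -0.7312]
rim [[634, 157], [639, 353], [551, 318], [582, 188]]
expected rim corners [array([353., 131.]), array([358., 287.]), array([283., 287.]), array([286., 132.]), array([351., 294.]), array([290., 295.])]
top pan
[[ 68  58  57  59  57  56  53  56  57  56  56  56  56  55  56  55  54  55
   56  56  55  55  56]
 [ 62  57  58  58  59  58  63  57  56  57  57  56  56  56  55  55  55  55
   55  55  55  56  56]
 [ 61  57  58  57  58  58  88  61  56  56  56  55  56  56  56  56  56  55
   55  55  54  55  55]
 [ 60  57  58  56  57  60 100  74  57  57  56  55  56  56  55  56  57  56
   55  55  55  55  55]
 [ 60  57  57  57  57  59 102  85  58  57  57  57  57  56  56  56  55  56
   57  56  56  56  56]
 [ 61  57  57  57  55  58 102 104  61  56  55  56  56  56  57  56  56  55
   55  56  56  55  56]
 [ 65  57  56  56  57  57  98 112  73  56  56  56  55  56  56  55  57  56
   56  56  55  56  56]
 [ 73  57  56  56  56  57  80 116  86  57  53  54  54  55  55  55  55  55
   55  55  56  56  56]
 [ 91  57  56  56  57  57  69 110 104  59  54  56  57  58 
[... 406 characters left out ...]
 67  70  68  57  54]
 [166 150  84  58  57  59  58  59  58  64  58  66  65  58  55  53  53  55
   56  56  56  55  55]
 [166 163 123  66  59  59  59  58  59  64  65  74  80  71  59  56  55  56
   55  58  57  56  55]
 [166 166 154  99  61  60  59  59  60  71  71  78  84  84  72  64  60  56
   56  60  56  55  55]
 [163 165 165 138  79  60  58  59  60  63  70  74  76  65  51  63  73  71
   70  62  54  54  52]
 [133 144 154 156 131  77  60  60  61  61  57  46  46  39  37  45  58  62
   54  45  42  41  38]
 [114  97  97 122 135 112  71  61  62  63  58  39  37  36  36  35  36  37
   35  34  32  33  32]
 [145 107  56  71  81  91  84  69  63  63  54  38  36  35  35  34  34  33
   35  34  33  32  32]]
```

```bash
python3 - <<'E'
from h import *
w=load('w10');h=cv2.cvtColor(w['img'],cv2.COLOR_RGB2HSV)
m=((h[...,0]>14)&(h[...,0]<26)&(h[...,1]>40)&(h[...,1]<100)).astype(np.uint8);m[:,:255]=0;m[:,390:]=0;m[:100]=0;m[330:]=0
c=max(cv2.findContours(m,0,2)[0],key=cv2.contourArea);a=cv2.approxPolyDP(cv2.convexHull(c),5,True)[:,0];print(a.tolist())
for p in a:print(p,onz(w,*map(float,p),.065))
t=load('t10')
for u,v in((437,257),(451,260),(438,266),(448,268)):
    p=onz(t,u,v,.085);print(p,np.hypot(*(p[:2]-[.504,-.286])))
E
```

```text
[[355, 179], [358, 287], [351, 294], [288, 293], [282, 287], [285, 183]]
[355 179] [0.4639 0.031  0.065 ]
[358 287] [0.551  0.0309 0.065 ]
[351 294] [0.5562 0.0255 0.065 ]
[288 293] [ 0.5553 -0.0213  0.065 ]
[282 287] [ 0.5508 -0.0259  0.065 ]
[285 183] [ 0.4672 -0.0255  0.065 ]
[ 0.4754 -0.2496  0.085 ] 0.046245526008382734
[ 0.4694 -0.28    0.085 ] 0.03515646927513033
[ 0.4558 -0.2518  0.085 ] 0.05906445624830486
[ 0.4518 -0.2735  0.085 ] 0.0536671638698283
```

```bash
python3 -c "
from workcell import *
print(hand_in())"
```

```text
the job is handed in; nothing more can be done
None
```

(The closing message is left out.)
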